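# Move the culture dishes on by one station

## Robot

A 6-joint arm with a two-finger parallel gripper is mounted at the origin on a cart in front of the work surface, level with it; the furniture and walls round the work are solid. World frame = base frame: x ahead of the robot, y to its left, z up, the work surface at z = 0. Lengths are in mm, angles in rad, forces in N, time in s.
With the tool pointing down it reaches from about 375 to 925 mm from the base axis. Payload 5.7 kg.
Tool frame: the origin (TCP) lies at the very end of the fingers, on their centre line; the grasp point (between the pads) lies 19 mm behind it; z points along the fingers, y is the line along which they close (so a half turn about z gives the same grasp; the last joint's range is limited). The gripper opens to 85 mm and grips with 20 to 120 N. Pads are 22 mm wide; open, the fingers measure 114 mm over their backs; the gripper's body (76 mm by 85 mm) begins 54 mm behind the grasp point. The pads swing forward as they close: fully open they stand 13 mm farther back than shut.
Start: joints at [-1.218, 0.359, 1.51, -0, 1.272, -0.115], TCP at [270.535, -535.513, 231.267] pointing down, gripper open.
Joint ranges: [-2.97, 2.97], [-1.01, 2.36], [0.21, 2.38], [-0.96, 4.11], [0.2, 2.71], [-2.98, 2.98]. Speed limits (rad/s): [2.39, 2.39, 3.14, 3.14, 3.14, 3.14].

## Interface

Orientations are given as a 3x3 rotation matrix whose columns are the frame's x, y, z axes.
In Python, from cell import sense, snapshot, camera_params, close_job gives the robot as it stands.
- The arm moves only by the tool move_arm, never from a script. Its argument "series" is a list of rows, each a list of 3 entries, a list of its own where there are three numbers: the finger opening in cm, from 0 to 8.54, then the shift along the world's x, y, z in cm, then the turn, a rotation vector about the world's x, y, z in rad. A call has 1 to 12 rows; each row shifts and turns the commanded pose from where the row before left it; what a row does not reach is not made up. A row lasts 1/8 s, in which the tool goes at most 62.5 mm and 10.7 degrees, less where a joint would pass 70% of its speed; a pose out of reach is approached as far as the arm can. A call is refused whole if a number of a shift passes 6.25 or a number of a turn 0.188, either way. A call with a gripper value outside its range is refused whole. The fingers move at their own pace and stop on an object; the grip force is fixed at half the most. Time passes only in rows, so rows that do not move let the fingers close. It gives the time, the measured TCP pose, the force, the opening and the grip force at its end, in the units of the state.
- sense(): the state, without advancing time (a new reading comes with each control period).
- snapshot(name): name is "scene" or "side" or "wrist"; returns the picture (384x512x3 uint8, red, green, blue); there is no depth.
- camera_params(name): a dict with "mtx" (3x3 intrinsics, pixels), "rvec" (rotation vector, rad) and "tvec" (3), from world to camera coordinates, as OpenCV has them. Camera axes: x right, y down, z forward; pixel columns grow to the right and rows downward; lengths in mm; the calibration is good to about 2 mm. A picture is of the moment at which its call begins: read the wrist's pose just before it. camera_params takes no time and is no camera call; for the wrist camera it gives the pose at the moment of the call.
- close_job(): hands the job in; it is judged then, once.
The state is a dict: "time": time; "joints": joint angles; "qvel": joint speeds; "tau": joint torques, N m; "eef_pos": TCP position; "tcp_rot": TCP orientation; "contact_force": force on the tool from outside, world axes, zero at the start; "moment": the same for the moment, N m; "gripper_width": opening from 0.0 (shut) to 1.0 (fully open); "grasp_force": force on a finger pad.
Only numpy, scipy, OpenCV 4.12 (cv2) and the standard library are available. Lean on these libraries where they do the work, as an engineer would, in place of code of your own. Each camera call takes 0.05 s, during which the arm holds its last target. There are 200 camera calls.

## Task

Move the three large culture dishes on by one station, each flat inside the rim of its new seat: the warmed red one onto the lit counting stage, the counted amber one onto the blue cold block, the chilled green one onto the warming plate; a seat takes only one dish, so park on the grey mat. The small white control dish rides on whichever dish is being warmed: lift it off the red dish by itself before you move that one, and once the green dish is on the warming plate set it inside the rim of the green lid. Never carry dishes stacked, keep them upright, and leave the marker and the timer where they lie.

Things in the scene. Friction and masses are not known exactly. Their poses are not given: they have to be found in the camera images.
- red_dish: closed clear round culture dish, dark red agar with pale dots; 55 mm across its lid (52 mm across the lowest 5 mm), 15 mm high to the flat lid top, on which a raised stacking rim stands 2 mm higher (48 mm across inside); 35 g. Origin: centre of the underside, z up. At the start it stands on the warming plate and carries the small dish
- amber_dish: closed clear round culture dish, amber-yellow agar with cream dots; 55 mm across its lid (52 mm across the lowest 5 mm), 15 mm high to the flat lid top, on which a raised stacking rim stands 2 mm higher (48 mm across inside); 35 g. Origin: centre of the underside, z up. At the start it stands on the counting stage
- green_dish: closed clear round culture dish, plain green agar; 55 mm across its lid (52 mm across the lowest 5 mm), 15 mm high to the flat lid top, on which a raised stacking rim stands 2 mm higher (48 mm across inside); 35 g. Origin: centre of the underside, z up. At the start it stands on the cold block
- small_dish: closed clear round culture dish with white agar; 35 mm across its lid (32 mm across the lowest 5 mm), 12 mm high; 18 g. Origin: centre of the underside, z up. At the start it stands on the red dish's lid, inside the stacking rim, its underside 15 mm above the red dish's underside
- counting_stage: fixed flat white instrument 116 mm wide (its y), reaching 87 mm to -x and 58 mm to +x, with a dark display and three keys on its -x side. Origin: on the bench below the centre of the seat. The seat, a lit white disc with a fine grid inside a black rim, lies 30 mm above the origin; the rim is 3 mm high and 75 mm across inside
- warming_plate: fixed flat white instrument 116 mm wide (its y), reaching 87 mm to -x and 58 mm to +x, with a black ceramic top; knob (34 mm high, at (-67, +25) mm) and orange lamp on its -x side. Origin: on the bench below the centre of the seat. The seat, the black top inside a grey rim, lies 27 mm above the origin; the rim is 3 mm high and 75 mm across inside
- cold_block: fixed blue tub 116 mm wide (y) and 122 mm deep (x) with a bare aluminium block in its top. Origin: on the bench straight below the centre of the seat. The seat (the aluminium inside an aluminium rim) lies 24 mm above the origin; the rim is 3 mm high and 75 mm across inside
- bench_mat: fixed ribbed grey silicone mat, 95 mm (its x) by 190 mm (its y), 3 mm thick, empty at the start; a large and a small dish stand side by side on it, e.g. 45 mm to either side of its centre along y. Origin: centre of the underside
- marker: bystander: white marker pen with blue cap, 136 mm long, lying on the bench, not to be disturbed. Origin: centre of the underside
- bench_timer: bystander: small white timer with green, grey and red keys, 69 x 69 x 19 mm, on the bench, not to be disturbed. Origin: centre of the underside
There are look-alikes about, which are no part of the job. What is shaped like the small_dish but brown is not meant.

How it is judged:
By the outcome, as a careful person would: the job done as asked, in the order asked, and still so for the second after the job is handed in, with the robot touching nothing.
It also fails if it takes over 136 s, if anything falls off the work surface, if the arm or the gripper's body presses on something with over 40 N, if the wrist force passes 120 N, or if a joint passes its speed limit or range.

## Working session

There is one attempt and no reset: what is moved stays moved. The work goes in short steps, Python scripts to look and compute and a tool call to move; the robot and the scene stay as the last step left them, time stands still between calls to the robot, and variables do not carry over. Pictures are saved under pics/ and viewed, at most 14 in all, crops included, and the job is handed in when it is done.

Besides the shell and the picture viewer there is one more tool, called after "Request:" as name(argument=value, ...) on one line, values as JSON. move_arm: Moves the arm, as the interface text tells. Its arguments: {"type":"object","properties":{"series":{"type":"array"}},"required":["series"]}

```bash
ls; mkdir -p pics
cat > h.py <<'E'
import numpy as np, cv2
from cell import sense, snapshot, camera_params, close_job
def cam(n):
    p=camera_params(n); R=cv2.Rodrigues(np.array(p["rvec"],float))[0]
    return np.array(p["mtx"],float),R,np.array(p["tvec"],float).ravel()
def ray(c,u,v,z):
    K,R,t=c; d=R.T@np.linalg.solve(K,[u,v,1.]); o=-R.T@t
    return (o+d*(z-o[2])/d[2])[:3]
def proj(c,P):
    K,R,t=c; q=K@(R@np.array(P,float)+t); return q[:2]/q[2]
def save(n,f,crop=None,s=1):
    im=snapshot(n); 
    o=im if crop is None else im[crop[1]:crop[3],crop[0]:crop[2]]
    cv2.imwrite('pics/'+f,cv2.cvtColor(cv2.resize(o,None,fx=s,fy=s,interpolation=cv2.INTER_CUBIC),cv2.COLOR_RGB2BGR)); return im
E
python3 - <<'E'
from h import *
a=save("scene","a.png",s=1.5); b=save("side","b.png",s=1.5)
for n in("scene","side","wrist"):
    K,R,t=cam(n); print(n,K[0,0],(-R.T@t).round(),R[2].round(2))
s=sense(); print(s)
E
```

```text
pics
scene 397.96231810826487 [-67. 661. 895.] [ 0.49 -0.55 -0.68]
side 384.2588334441982 [320. 804. 781.] [ 0.19 -0.73 -0.66]
wrist 303.86621194578834 [ 333. -505.  374.] [-0.24 -0.12 -0.96]
{'time': 0.1, 'joints': array([-1.21808871e+00,  3.59425254e-01,  1.51132422e+00,  2.35056823e-05,
        1.27250243e+00, -1.15133013e-01]), 'qvel': array([ 0.00157949,  0.00044636, -0.00379271, -0.00091041,  0.00217059,
       -0.00071386]), 'tau': array([-1.46575776e-04, -5.28651917e+01, -2.79350084e+01, -1.21091011e-04,
        4.99309230e-03,  1.95145225e-05]), 'eef_pos': array([ 270.346664 , -534.9582227,  230.5422353]), 'tcp_rot': array([[ 8.92547339e-01,  4.50953372e-01, -5.52084816e-04],
       [ 4.50953659e-01, -8.92545992e-01,  1.56486386e-03],
       [ 2.12919542e-04, -1.64567974e-03, -9.99998623e-01]]), 'contact_force': array([-1.07734911,  0.48713659, -0.13272567]), 'moment': array([0.01289896, 0.01798452, 0.01036261]), 'grasp_force': 0.0, 'gripper_width': 1.0012281920584847}
```

View pics/a.png

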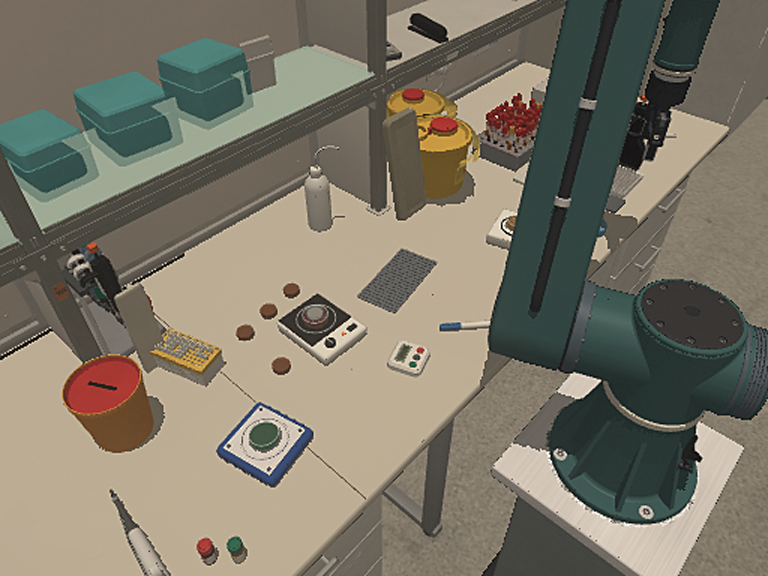

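View pics/b.png

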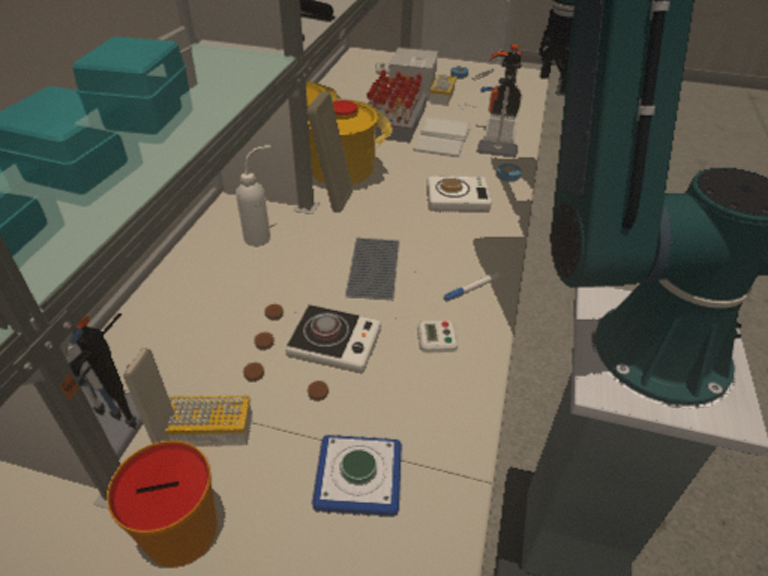

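The red, amber and green dishes are at about (315,315), (505,225) and (265,435) in the scene view (×1.5). The four brown small dishes on the bench, (245,332), (268,311), (291,290) and (281,366), are look-alikes. The white small dish sits on the red one at (313,315).

Run:
```python
from h import *
pts={"scene":{"red":(314,315,54),"green":(264,433,39),"amber":(508,226,45),"mat":(398,280,3),"timer":(410,357,19),"markL":(441,327,8),"brown1":(281,365,12),"b2":(245,332,12),"b3":(268,311,12),"b4":(291,290,12)},
"side":{"red":(326,325,54),"green":(358,464,39),"amber":(452,185,45),"mat":(373,268,3),"timer":(437,335,19),"markL":(448,295,8),"markR":(498,276,8),"brown1":(317,390,12),"b2":(254,371,12),"b3":(264,340,12),"b4":(274,311,12),"matTL":(358,238,3),"matTR":(399,241,3),"matBL":(347,296,3),"matBR":(392,298,3)
,"bluBL":(314,510,20),"bluBR":(398,512,20),"bluTL":(324,436,24),"bluTR":(400,438,24),"wTL":(308,306,25),"wTR":(379,319,25),"wBL":(287,352,25),"wBR":(363,367,25),"cTL":(430,178,28),"cTR":(487,178,28),"cBL":(429,207,28),"cBR":(490,208,28)}}
for n in pts:
    c=cam(n)
    for k,(u,v,z) in pts[n].items(): print(n,k,ray(c,u/1.5,v/1.5,z).round())
```

```text
scene red [578. 154.  54.]
scene green [452. 385.  39.]
scene amber [ 461. -349.   45.]
scene mat [558. -74.   3.]
scene timer [389.  86.  19.]
scene markL [399. -22.   8.]
scene brown1 [560. 260.  12.]
scene b2 [678. 253.  12.]
scene b3 [689. 184.  12.]
scene b4 [701. 111.  12.]
side red [582. 154.  54.]
side green [453. 386.  39.]
side amber [ 451. -370.   45.]
side mat [561. -74.   3.]
side timer [395.  90.  19.]
side markL [396. -31.   8.]
side markR [ 307. -116.    8.]
side brown1 [562. 260.  12.]
side b2 [678. 252.  12.]
side b3 [691. 182.  12.]
side b4 [703. 109.  12.]
side matTL [ 620. -162.    3.]
side matTR [ 531. -178.    3.]
side matBL [587.  22.   3.]
side matBR [500.   3.   3.]
side bluBL [494. 458.  20.]
side bluBR [383. 430.  20.]
side bluTL [519. 347.  24.]
side bluTR [407. 319.  24.]
side wTL [641.  91.  25.]
side wTR [504.  86.  25.]
side wBL [635. 207.  25.]
side wBR [500. 203.  25.]
side cTL [ 512. -413.   28.]
side cTR [ 376. -454.   28.]
side cBL [ 489. -290.   28.]
side cBR [ 353. -326.   28.]
```

Request:
move_arm(series=[[8.5,[3.7,3.5,0],[0,0,0]],[8.5,[3.7,3.5,0],[0,0,0]],[8.5,[3.7,3.5,0],[0,0,0]],[8.5,[3.7,3.5,-2],[0,0,0]],[8.5,[3.7,3.5,-3],[0,0,0]],[8.5,[0,0,-2],[0,0,0]],[8.5,[0,0,0],[0,0,0]],[8.5,[0,0,0],[0,0,0]]])

```text
time: 1.1
eef_pos: [455.5, -361.2, 161.8]
tcp_rot: [[0.893, 0.45, 0.0], [0.45, -0.893, -0.0], [0.0, 0.0, -1.0]]
contact_force: [-0.6, 0.1, -0.3]
gripper_width: 0.993
grasp_force: 0.0
```

Run:
```python
from h import *
s=sense(); print(s['time'],s['eef_pos'],s['joints'].round(2))
save("wrist","c.png",s=1.5)
```

```text
1.1 [ 455.52853354 -361.15425639  161.80207997] [-0.79  0.4   1.63 -0.    1.11  0.31]
```

View pics/c.png

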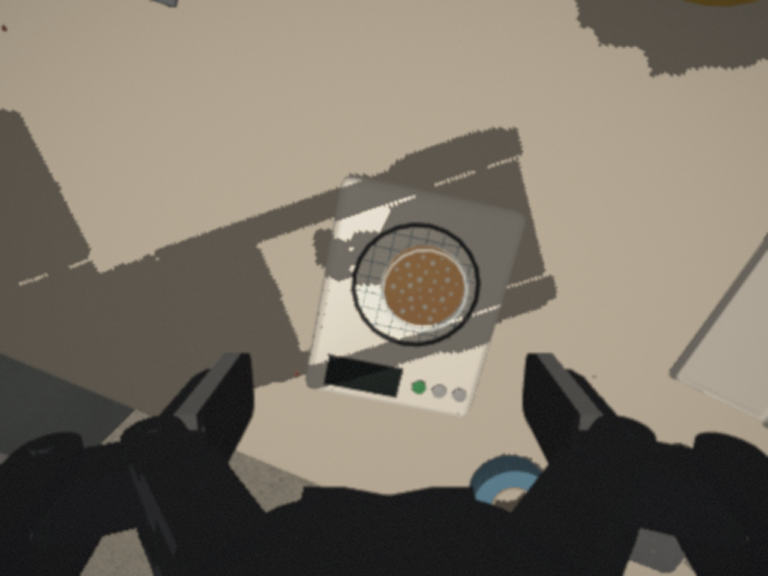

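Amber dish is centred at (425,286) and the black seat rim at (416,284) in the ×1.5 picture.

```bash
cat >> h.py <<'E'
def blob(im,lo,hi,z,c,near,rad=60,hull=True):
    "ellipse through the outer contour of a HSV mask near a pixel -> centre pixel, size, world point at z"
    h=cv2.cvtColor(im,cv2.COLOR_RGB2HSV); m=cv2.inRange(h,np.array(lo),np.array(hi))
    k=np.zeros_like(m); cv2.circle(k,(int(near[0]),int(near[1])),rad,255,-1); m&=k
    m=cv2.morphologyEx(m,cv2.MORPH_CLOSE,np.ones((3,3),np.uint8))
    cs=cv2.findContours(m,cv2.RETR_EXTERNAL,cv2.CHAIN_APPROX_NONE)[0]
    if not cs: return None
    b=max(cs,key=cv2.contourArea); 
    if hull: b=cv2.convexHull(b)
    e=cv2.fitEllipse(b); return np.round(e[0],1),np.round(e[1],1),ray(c,*e[0],z).round(1)
E
python3 - <<'E'
from h import *
c=cam("wrist"); im=snapshot("wrist")
print(blob(im,(5,110,60),(25,255,255),38,c,(283,191),40))
print("rim",blob(im,(0,0,0),(179,255,60),33,c,(277,189),45))
print("K",c[0][0,0], "mm/px", np.linalg.norm(ray(c,284,191,38)-ray(c,285,191,38)))
E
```

```text
(array([281.9, 191.9]), array([46.8, 51. ]), array([ 455.5, -387.5,   38. ]))
rim (array([276.5, 189. ]), array([81.6, 84.3]), array([ 454.5, -382.8,   33. ]))
K 303.86621194578834 mm/px 0.9198902327508212
```

Request:
move_arm(series=[[8.5,[0,-1.4,-2.5],[0,0,0]],[8.5,[0,-1.3,-2.5],[0,0,0]],[8.5,[0,0,0],[0,0,0]],[8.5,[0,0,0],[0,0,0]]])

```text
time: 1.7
eef_pos: [455.7, -387.9, 112.4]
tcp_rot: [[0.893, 0.45, 0.001], [0.45, -0.893, -0.001], [0.0, 0.001, -1.0]]
contact_force: [0.2, 0.7, -0.4]
gripper_width: 0.999
grasp_force: 0.0
```

Run:
```python
from h import *
s=sense(); print(s['eef_pos'])
c=cam("wrist"); im=save("wrist","d.png",s=1.5); print(proj(c,(455.5,-387.5,38)))
print(blob(im,(5,110,60),(25,255,255),38,c,proj(c,(455.5,-387.5,38)),55))
print("rim",blob(im,(0,0,0),(179,255,60),33,c,proj(c,(454.5,-383,33)),60))
```

```text
[ 455.67920934 -387.917454    112.38415723]
[255.96863875 195.98536068]
(array([255.1, 195.7]), array([57.9, 63.5]), array([ 455.4, -386.8,   38. ]))
rim (array([251.7, 191. ]), array([ 96.1, 100.9]), array([ 456.2, -383.5,   33. ]))
```

View pics/d.png

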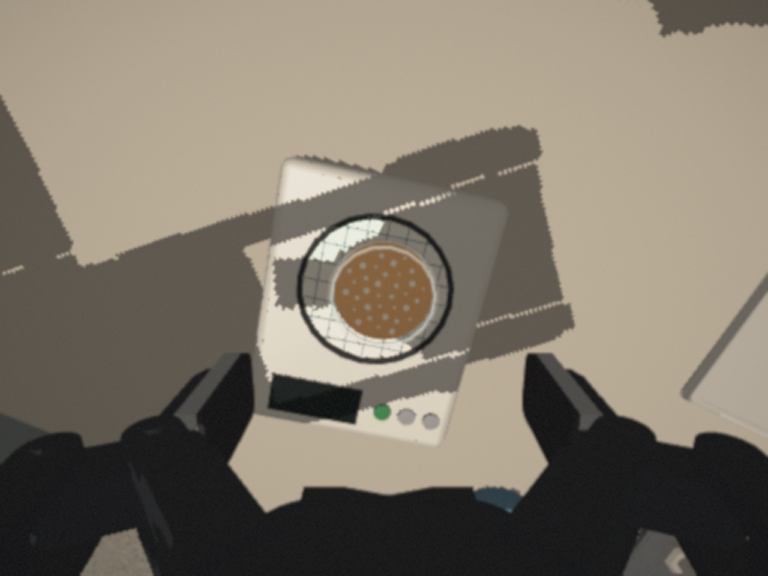

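Request:
move_arm(series=[[6.8,[0,0.1,-3],[0,0,0]],[6.8,[0,0,-3],[0,0,0]],[6.8,[0,0,-1],[0,0,0]],[6.8,[0,0,-0.8],[0,0,0]],[6.8,[0,0,-0.3],[0,0,0]],[6.8,[0,0,0],[0,0,0]]])

```text
time: 2.5
eef_pos: [455.9, -386.8, 30.8]
tcp_rot: [[0.893, 0.451, 0.001], [0.451, -0.893, -0.001], [0.0, 0.001, -1.0]]
contact_force: [0.8, -0.5, 1.2]
gripper_width: 0.797
grasp_force: 0.0
```

Run:
```python
from h import *
im=save("wrist","e.png",s=1.5)
```

```text
(no output)
```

View pics/e.png

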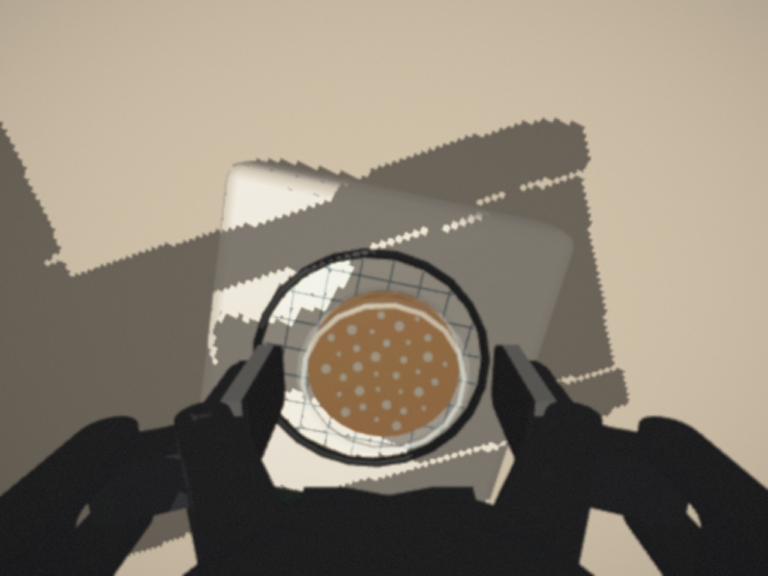

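Dish at (384,370) is centred between the fingers, at x 283 and 495. I'll close and lift.

Request:
move_arm(series=[[5,[0,0,0],[0,0,0]],[5,[0,0,0],[0,0,0]],[5,[0,0,0],[0,0,0]],[5,[0,0,0],[0,0,0]],[5,[0,0,0.5],[0,0,0]],[5,[0,0,1],[0,0,0]],[5,[0,0,0],[0,0,0]]])

```text
time: 3.42
eef_pos: [456.2, -387.2, 46.4]
tcp_rot: [[0.893, 0.451, 0.001], [0.451, -0.893, -0.001], [0.001, 0.002, -1.0]]
contact_force: [0.8, 0.4, 0.4]
gripper_width: 0.613
grasp_force: 62.6
```

Run:
```python
from h import *
im=save("wrist","f.png",s=1.5)
```

```text
(no output)
```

View pics/f.png

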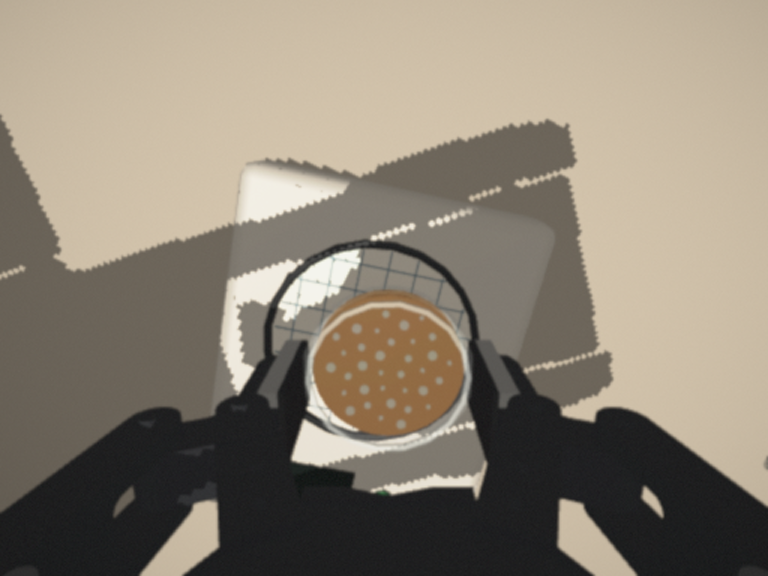

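The amber dish is held level and clear of the rim. Carrying it to the -y half of the mat.

Request:
move_arm(series=[[5,[0,0,2],[0,0,0]],[5,[1.0,2.4,2],[0,0,0]],[5,[1.7,4.1,0],[0,0,0]],[5,[1.7,4.1,0],[0,0,0]],[5,[1.7,4.1,0],[0,0,0]],[5,[1.7,4.1,0],[0,0,0]],[5,[1.7,4.1,0],[0,0,0]],[5,[1.7,4.0,0],[0,0,0]],[5,[0,0,0],[0,0,0]],[5,[0,0,0],[0,0,0]]])

```text
time: 4.72
eef_pos: [567.2, -117.7, 85.0]
tcp_rot: [[0.892, 0.452, -0.001], [0.452, -0.892, -0.0], [-0.001, -0.0, -1.0]]
contact_force: [-0.6, 0.2, 0.1]
gripper_width: 0.611
grasp_force: 62.8
```

Run:
```python
from h import *
c=cam("wrist"); im=save("wrist","g.png",s=1.5)
for p in [(560,-74),(552,-30),(568,-118)]: print(p,(proj(c,(*p,3))*1.5).round())
```

```text
(560, -74) [302. 264.]
(552, -30) [215. 240.]
(568, -118) [386. 288.]
```

View pics/g.png

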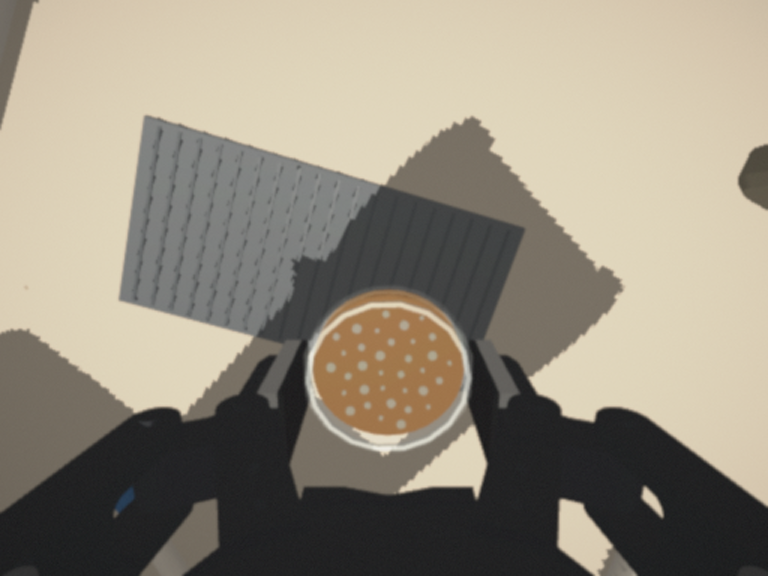

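Mat corners are at (145,115), (525,229) and (119,299). The spot below, (386,288), is well inside, so I'll put the dish down there.

Request:
move_arm(series=[[5,[0,-0.4,-3],[0,0,0]],[5,[0,0,-3],[0,0,0]],[5,[0,0,-1.2],[0,0,0]],[5,[0,0,-0.5],[0,0,0]],[5,[0,0,-0.25],[0,0,0]],[5,[0,0,-0.1],[0,0,0]],[5,[0,0,0],[0,0,0]]])

```text
time: 5.65
eef_pos: [568.0, -121.6, 5.4]
tcp_rot: [[0.892, 0.451, 0.001], [0.451, -0.892, -0.0], [0.001, 0.001, -1.0]]
contact_force: [-0.7, -0.2, 0.2]
gripper_width: 0.612
grasp_force: 62.8
```

Request:
move_arm(series=[[5,[0,0,-0.1],[0,0,0]],[5,[0,0,-0.05],[0,0,0]],[5,[0,0,0],[0,0,0]]])

```text
time: 6.02
eef_pos: [568.0, -121.5, 4.5]
tcp_rot: [[0.892, 0.451, 0.001], [0.451, -0.892, -0.0], [0.001, 0.001, -1.0]]
contact_force: [-1.7, 0.9, 9.3]
gripper_width: 0.615
grasp_force: 63.7
```

Request:
move_arm(series=[[6.8,[0,0,0],[0,0,0]],[6.8,[0,0,0],[0,0,0]],[6.8,[0,0,2],[0,0,0]],[8.5,[0,0,5],[0,0,0]],[8.5,[0,4.5,4],[0,0,0]],[8.5,[0.2,5.5,2],[0,0,0]],[8.5,[0.3,5.5,0],[0,0,0]],[8.5,[0.3,5.5,0],[0,0,0]],[8.5,[0.3,5,0],[0,0,0]],[8.5,[0,1.5,0],[0,0,0]],[8.5,[0,0,0],[0,0,0]]])

```text
time: 7.4
eef_pos: [578.2, 154.0, 133.0]
tcp_rot: [[0.892, 0.453, -0.0], [0.453, -0.892, -0.0], [-0.001, 0.0, -1.0]]
contact_force: [-0.1, -0.3, 0.5]
gripper_width: 0.996
grasp_force: 0.0
```

Run:
```python
from h import *
c=cam("wrist"); im=save("wrist","i.png",s=1.5)
```

```text
(no output)
```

View pics/i.png

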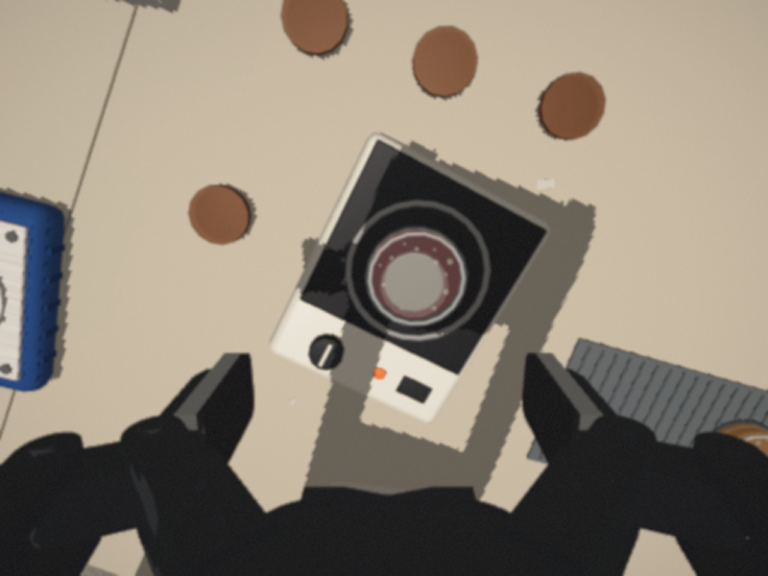

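White small dish at (416,282) sits on the red lid at (417,277), inside the seat rim at (418,270). The four brown ones, at (315,22), (445,62), (572,106) and (220,214), stand on the bench and are not meant. Only the white one on red fits.

Run:
```python
from h import *
c=cam("wrist"); im=snapshot("wrist")
print("white",blob(im,(0,0,110),(179,60,200),52,c,(277,188),23))
print("red",blob(im,(0,60,50),(179,255,150),38,c,(278,185),38))
print("rim",ray(c,418/1.5,270/1.5,30).round(1))
for n,p in dict(tl=(145,115)).items(): pass
for p in [(529,457),(580,340)]: print("matcorner",ray(c,p[0]/1.5,p[1]/1.5,3).round(1))
print("knob",ray(c,326/1.5,352/1.5,34).round(1))
save("wrist","j.png",(220,120,340,240),5)
```

```text
white (array([275.5, 188. ]), array([42.9, 43.6]), array([588.6, 141.9,  52. ]))
red (array([275.8, 183.8]), array([54.7, 58. ]), array([588.6, 140.8,  38. ]))
rim [590.9 138.7  30. ]
matcorner [500.8   1.    3. ]
matcorner [591.4  18.2   3. ]
knob [524.3 164.   34. ]
```

View pics/j.png

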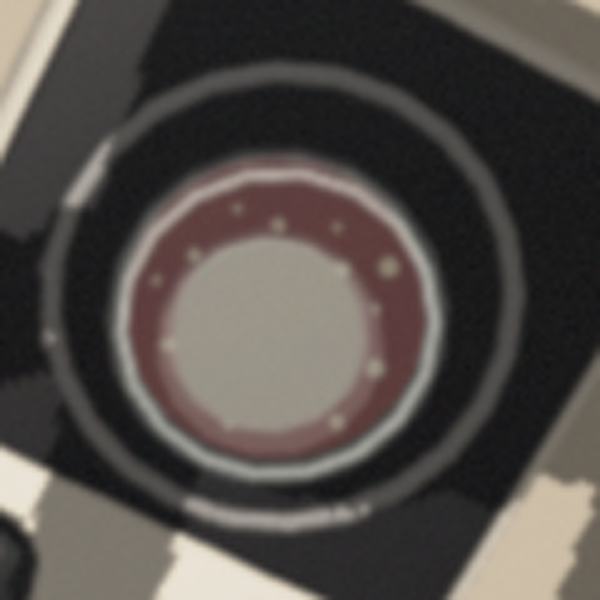

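The enlarged crop confirms it: white disc at (267,335) inside the white stacking rim, centre (278,323), on the red agar.

Run:
```python
from h import *
c=cam("wrist")
print("white",ray(c,273.5,187,49).round(1),"ring",ray(c,275.7,184.6,43.5).round(1),sense()['eef_pos'])
```

```text
white [588.1 142.2  49. ] ring [589.3 140.6  43.5] [578.39719565 152.01696369 133.07753934]
```

Request:
move_arm(series=[[5.2,[0.5,-0.5,-2],[0,0,0]],[5.2,[0.48,-0.5,-2],[0,0,0]],[5.2,[0,0,-2.5],[0,0,0]],[5.2,[0,0,-1.2],[0,0,0]],[5.2,[0,0,-0.7],[0,0,0]],[5.2,[0,0,-0.35],[0,0,0]],[5.2,[0,0,0],[0,0,0]]])

```text
time: 8.43
eef_pos: [588.6, 143.6, 46.1]
tcp_rot: [[0.893, 0.451, 0.0], [0.451, -0.893, 0.0], [0.001, 0.0, -1.0]]
contact_force: [-0.9, -0.2, 0.4]
gripper_width: 0.613
grasp_force: 0.0
```

Run:
```python
from h import *
im=save("wrist","k.png",s=1.5)
```

```text
(no output)
```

View pics/k.png

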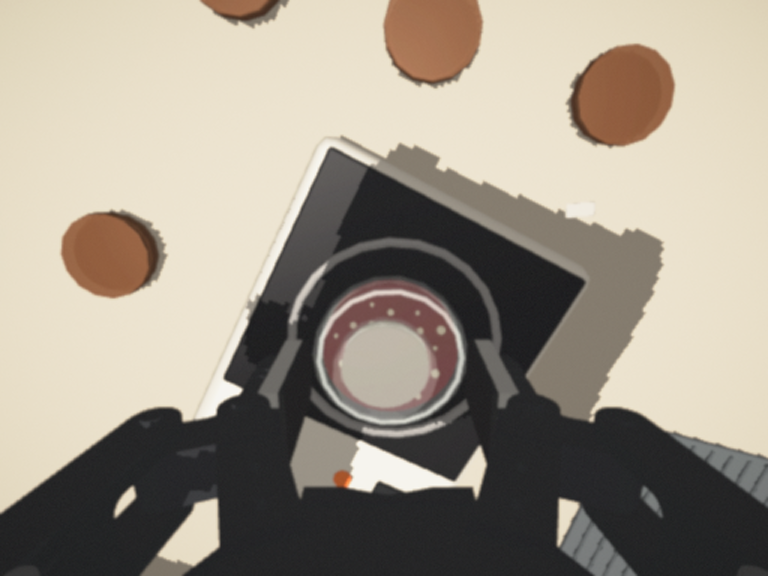

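White dish at (386,364) is between the pads at 305 and 478. Closing and lifting it alone.

Request:
move_arm(series=[[3,[0,0,0],[0,0,0]],[3,[0,0,0],[0,0,0]],[3,[0,0,0],[0,0,0]],[3,[0,0,0],[0,0,0]],[3,[0,0,0.3],[0,0,0]],[3,[0,0,1],[0,0,0]],[3,[0,0,2],[0,0,0]],[3,[0,0,0],[0,0,0]]])

```text
time: 9.48
eef_pos: [589.9, 143.7, 80.6]
tcp_rot: [[0.893, 0.451, 0.004], [0.451, -0.893, 0.001], [0.004, 0.001, -1.0]]
contact_force: [-0.0, -0.1, -0.5]
gripper_width: 0.37
grasp_force: 59.5
```

Run:
```python
from h import *
c=cam("wrist"); im=save("wrist","l.png",(150,120,400,340),2.6)
print("red",blob(im,(0,60,50),(179,255,150),38,c,proj(c,(588.6,141,38)),60))
```

```text
red (array([258.6, 214.7]), array([65.4, 72.7]), array([588.2, 141.2,  38. ]))
```

View pics/l.png

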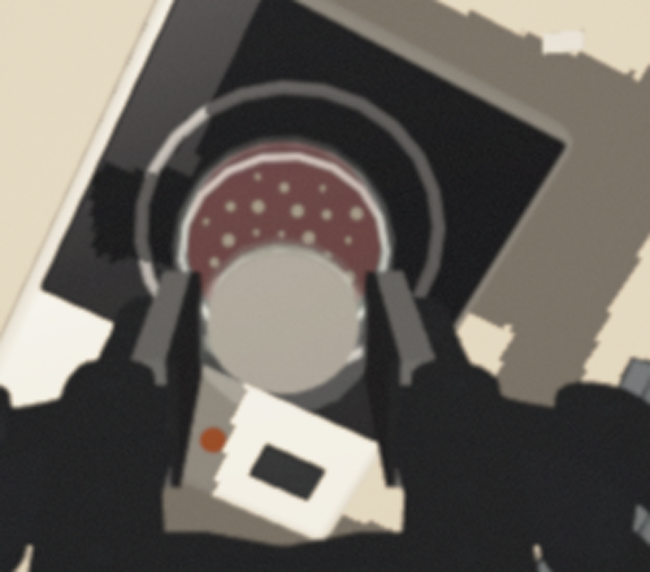

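White dish held at (283,318) in the crop, red dish undisturbed below. Moving the white one to the +y half of the mat.

Request:
move_arm(series=[[3,[-0.6,-3,0],[0,0,0]],[3,[-1,-4.8,0],[0,0,0]],[3,[-1,-4.8,0],[0,0,0]],[3,[-1,-4.7,-0.3],[0,0,0]],[3,[0,0,-3],[0,0,0]],[3,[0,0,-2.5],[0,0,0]],[3,[0,0,-0.8],[0,0,0]],[3,[0,0,-0.4],[0,0,0]],[3,[0,0,-0.15],[0,0,0]],[3,[0,0,0],[0,0,0]]])

```text
time: 10.78
eef_pos: [553.0, -29.4, 8.0]
tcp_rot: [[0.892, 0.451, 0.001], [0.451, -0.892, -0.0], [0.001, 0.001, -1.0]]
contact_force: [0.3, -0.7, -0.6]
gripper_width: 0.368
grasp_force: 59.5
```

Request:
move_arm(series=[[3,[0,0,-0.05],[0,0,0]],[3,[0,0,-0.03],[0,0,0]],[3,[0,0,0],[0,0,0]]])

```text
time: 11.15
eef_pos: [553.1, -29.4, 7.8]
tcp_rot: [[0.892, 0.451, 0.002], [0.451, -0.892, -0.0], [0.002, 0.001, -1.0]]
contact_force: [-1.3, 0.2, 9.9]
gripper_width: 0.37
grasp_force: 60.5
```

Request:
move_arm(series=[[5.2,[0,0,0],[0,0,0]],[5.2,[0,0,0],[0,0,0]],[5.2,[0,0,1.5],[0,0,0]],[6.8,[0,0,4.5],[0,0,0]],[6.8,[0.5,3,2.5],[0,0,0]],[6.8,[1,4.7,0],[0,0,0]],[6.8,[1,4.7,0],[0,0,0]],[6.8,[1,4.6,0],[0,0,0]],[6.8,[0,0,0],[0,0,0]],[6.8,[0,0,0],[0,0,0]]])

```text
time: 12.4
eef_pos: [587.0, 140.2, 91.9]
tcp_rot: [[0.892, 0.452, -0.0], [0.452, -0.892, -0.0], [-0.0, 0.0, -1.0]]
contact_force: [-0.3, -0.7, -0.7]
gripper_width: 0.797
grasp_force: 0.0
```

Run:
```python
from h import *
print(sense()['eef_pos'])
c=cam("wrist"); im=save("wrist","m.png",s=1.5)
print("red",blob(im,(0,60,50),(179,255,150),38,c,proj(c,(588.6,141,38)),50))
im=snapshot("scene"); c=cam("scene")
for n,p in dict(amber=(568,-121,11),small=(553,-29,13)).items(): print(n,proj(c,p).round())
print(blob(im,(8,110,60),(28,255,255),11,c,proj(c,(568,-121,11)),15))
print(blob(im,(0,0,150),(179,60,255),11,c,proj(c,(553,-29,13)),12))
```

```text
[587.01525218 140.21863833  91.88592455]
red (array([256.3, 202.9]), array([63.3, 69.6]), array([588.3, 141. ,  38. ]))
amber [272. 176.]
small [258. 192.]
(array([272., 177.]), array([11.1, 14.3]), array([ 567.5, -117.9,   11. ]))
(array([257.5, 192.5]), array([8.3, 9.3]), array([553.2, -29.3,  11. ]))
```

Both parked dishes are where I put them on the mat. Next I'll grasp red.

Request:
move_arm(series=[[6.8,[0.13,0.08,-3],[0,0,0]],[6.8,[0,0,-2],[0,0,0]],[6.8,[0,0,-1],[0,0,0]],[6.8,[0,0,-0.35],[0,0,0]],[6.8,[0,0,0],[0,0,0]],[5,[0,0,0],[0,0,0]],[5,[0,0,0],[0,0,0]],[5,[0,0,0],[0,0,0]],[5,[0,0,0],[0,0,0]]])

```text
time: 13.62
eef_pos: [589.3, 141.3, 29.4]
tcp_rot: [[0.892, 0.451, 0.002], [0.451, -0.892, 0.0], [0.002, 0.001, -1.0]]
contact_force: [-1.8, -1.1, 5.7]
gripper_width: 0.613
grasp_force: 61.8
```

Request:
move_arm(series=[[5,[0,0,0.5],[0,0,0]],[5,[0,0,1.5],[0,0,0]],[5,[0,0,4],[0,0,0]],[5,[-0.7,-2.7,1],[0,0,0]],[5,[-1.34,-5.25,0],[0,0,0]],[5,[-1.34,-5.25,0],[0,0,0]],[5,[-1.34,-5.25,0],[0,0,0]],[5,[-1.34,-5.25,0],[0,0,0]],[5,[-1.34,-5.25,0],[0,0,0]],[5,[-1.34,-5.25,0],[0,0,0]],[5,[-1.34,-5.25,0],[0,0,0]],[5,[-1.34,-5.25,0],[0,0,0]]])

```text
time: 15.12
eef_pos: [474.3, -307.7, 99.2]
tcp_rot: [[0.893, 0.451, 0.001], [0.451, -0.893, -0.001], [0.001, 0.001, -1.0]]
contact_force: [0.1, 0.2, -0.5]
gripper_width: 0.613
grasp_force: 62.8
```

Request:
move_arm(series=[[5,[-1.34,-5.2,0],[0,0,0]],[5,[-0.6,-2.5,0],[0,0,0]],[5,[0,0,0],[0,0,0]],[5,[0,0,0],[0,0,0]]])

```text
time: 15.62
eef_pos: [455.1, -381.2, 98.1]
tcp_rot: [[0.892, 0.451, -0.0], [0.451, -0.892, 0.001], [0.0, -0.001, -1.0]]
contact_force: [-0.1, -0.3, 0.0]
gripper_width: 0.614
grasp_force: 62.8
```

Run:
```python
from h import *
print(sense()['eef_pos'])
c=cam("wrist"); im=save("wrist","n.png",s=1.5)
print("red",blob(im,(0,60,50),(179,255,150),100,c,(256,245),70)); print(proj(c,(455.5,-383.3,33))*1.5)
```

```text
[ 455.074425   -381.20439937   98.05985982]
red (array([258.2, 248.3]), array([83.4, 97.3]), array([ 452. , -384.1,  100. ]))
[389.39824857 300.95035259]
```

View pics/n.png

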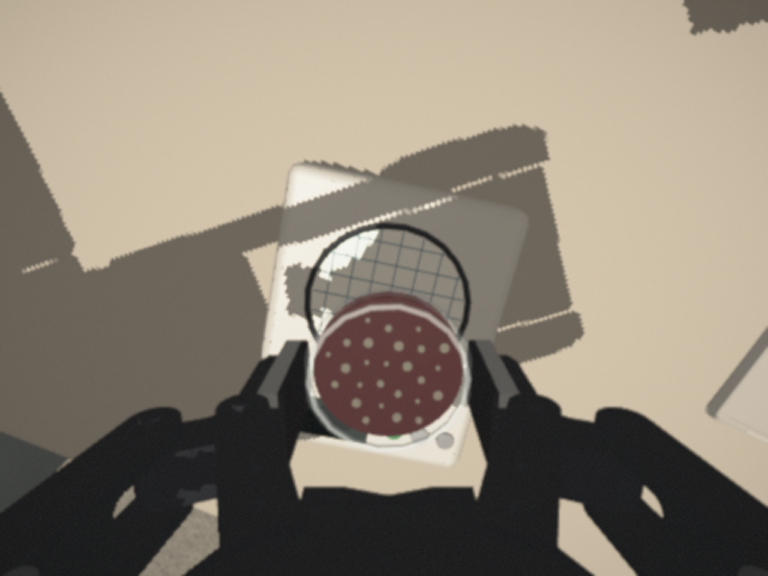

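Red dish is held at (389,371) and the empty seat rim is centred at (389,301), as predicted. Lowering.

Request:
move_arm(series=[[5,[0.1,-0.2,-3],[0,0,0]],[5,[0,0,-2],[0,0,0]],[5,[0,0,-1],[0,0,0]],[5,[0,0,-0.35],[0,0,0]],[5,[0,0,-0.1],[0,0,0]],[5,[0,0,0],[0,0,0]]])

```text
time: 16.42
eef_pos: [456.4, -385.0, 34.1]
tcp_rot: [[0.893, 0.451, 0.001], [0.451, -0.893, -0.001], [0.0, 0.001, -1.0]]
contact_force: [0.9, 0.4, -0.9]
gripper_width: 0.609
grasp_force: 62.8
```

Request:
move_arm(series=[[5,[0,0.1,-0.1],[0,0,0]],[5,[0,0,-0.07],[0,0,0]],[5,[0,0,0],[0,0,0]]])

```text
time: 16.8
eef_pos: [456.2, -383.8, 32.4]
tcp_rot: [[0.893, 0.451, 0.0], [0.451, -0.893, -0.0], [0.0, 0.0, -1.0]]
contact_force: [0.0, 1.2, 5.1]
gripper_width: 0.614
grasp_force: 63.3
```

Request:
move_arm(series=[[6.8,[0,0,0],[0,0,0]],[6.8,[0,0,0],[0,0,0]],[6.8,[0,0,1.5],[0,0,0]],[8.5,[0,0,5],[0,0,0]],[8.5,[0,0,2],[0,0,0]],[8.5,[0,0,0],[0,0,0]]])

```text
time: 17.55
eef_pos: [457.3, -385.0, 119.4]
tcp_rot: [[0.893, 0.451, 0.003], [0.451, -0.893, -0.004], [0.001, 0.005, -1.0]]
contact_force: [-0.3, -0.9, 0.5]
gripper_width: 0.997
grasp_force: 0.0
```

Run:
```python
from h import *
print(sense()['eef_pos'])
c=cam("wrist"); im=save("wrist","o.png",s=1.5); q=proj(c,(455.5,-384,38))
print("red",blob(im,(0,60,50),(179,255,150),38,c,q,50))
print("rim",blob(im,(0,0,0),(179,255,60),33,c,q,58))
```

```text
[ 457.30254913 -385.02916009  119.40336473]
red (array([255.5, 195.7]), array([56.2, 61.2]), array([ 455.3, -385.4,   38. ]))
rim (array([256.8, 191.6]), array([87.8, 93.1]), array([ 457.5, -385.5,   33. ]))
```

Request:
move_arm(series=[[8.5,[0,3,2],[0,0,0]],[8.5,[0,6,0],[0,0,0]],[8.5,[0,6,0],[0,0,0]],[8.5,[0,6,0],[0,0,0]],[8.5,[0,6,0],[0,0,0]],[8.5,[0,6,0],[0,0,0]],[8.5,[0,6,0],[0,0,0]],[8.5,[0,6,0],[0,0,0]],[8.5,[0,6,0],[0,0,0]],[8.5,[0,6,0],[0,0,0]],[8.5,[0,6,0],[0,0,0]],[8.5,[0,6,0],[0,0,0]]])

```text
time: 19.1
eef_pos: [454.8, 307.8, 135.4]
tcp_rot: [[0.892, 0.451, -0.002], [0.451, -0.892, -0.001], [-0.002, 0.0, -1.0]]
contact_force: [1.8, -0.5, -0.1]
gripper_width: 0.996
grasp_force: 0.0
```

Request:
move_arm(series=[[8.5,[0,5,0],[0,0,0]],[8.5,[0,3,0],[0,0,0]],[8.5,[0,0,0],[0,0,0]],[8.5,[0,0,0],[0,0,0]]])

```text
time: 19.6
eef_pos: [455.1, 385.1, 135.5]
tcp_rot: [[0.892, 0.451, -0.002], [0.451, -0.892, -0.002], [-0.003, 0.001, -1.0]]
contact_force: [-0.4, -0.3, 0.5]
gripper_width: 0.996
grasp_force: 0.0
```

Run:
```python
from h import *
print(sense()['eef_pos'],sense()['joints'].round(2))
c=cam("wrist"); im=save("wrist","p.png",s=1.5); q=proj(c,(453,386,32)); print(q*1.5)
print("green",blob(im,(40,40,30),(95,255,200),32,c,q,55))
```

```text
[455.06637041 385.13164539 135.53369876] [ 0.59  0.45  1.62 -0.    1.07  1.69]
[382.04099611 280.28176584]
green (array([259.1, 188.2]), array([52.4, 56.3]), array([453.6, 382.1,  32. ]))
```

View pics/p.png

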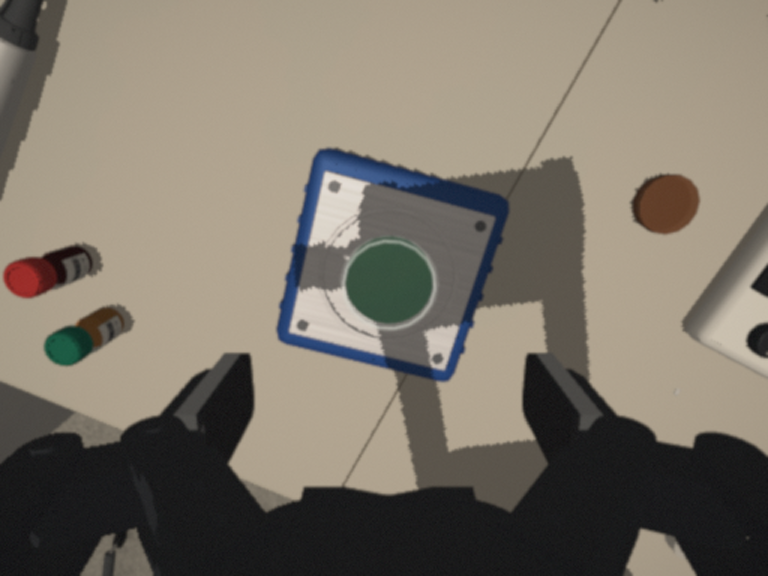

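Red dish is inside the stage rim, about 2 mm off centre. Green dish is at (389,282), cold-block screws at (334,187), (481,226), (302,325) and (437,358), seat centre about (387,273).

Run:
```python
from h import *
c=cam("wrist")
print("seat",ray(c,388/1.5,273.5/1.5,25).round(1), "ring", ray(c,386.5/1.5,272.5/1.5,26).round(1))
```

```text
seat [456.6 383.6  25. ] ring [457.  384.8  26. ]
```

Request:
move_arm(series=[[6.8,[-0.15,-0.3,-4],[0,0,0]],[6.8,[0,0,-4],[0,0,0]],[6.8,[0,0,-1.8],[0,0,0]],[6.8,[0,0,-0.9],[0,0,0]],[6.8,[0,0,-0.3],[0,0,0]],[6.8,[0,0,0],[0,0,0]],[5,[0,0,0],[0,0,0]],[5,[0,0,0],[0,0,0]],[5,[0,0,0],[0,0,0]],[5,[0,0,0],[0,0,0]]])

```text
time: 20.9
eef_pos: [455.3, 383.8, 28.5]
tcp_rot: [[0.892, 0.451, 0.002], [0.451, -0.892, 0.001], [0.002, -0.0, -1.0]]
contact_force: [-1.5, -2.2, 8.0]
gripper_width: 0.608
grasp_force: 61.1
```

Request:
move_arm(series=[[5,[0,0,0.5],[0,0,0]],[5,[0,0,1.5],[0,0,0]],[5,[0,0,4],[0,0,0]],[5,[1.2,-2.2,1],[0,0,0]],[5,[2.5,-4.5,0],[0,0,0]],[5,[2.5,-4.5,0],[0,0,0]],[5,[2.5,-4.5,0],[0,0,0]],[5,[2.5,-4.5,0],[0,0,0]],[5,[2.3,-4.2,0],[0,0,0]],[5,[0,0,0],[0,0,0]],[5,[0,0,0],[0,0,0]]])

```text
time: 22.28
eef_pos: [589.3, 139.4, 97.3]
tcp_rot: [[0.893, 0.45, -0.0], [0.45, -0.893, 0.001], [0.0, -0.001, -1.0]]
contact_force: [0.6, -0.4, 0.2]
gripper_width: 0.612
grasp_force: 62.8
```

Run:
```python
from h import *
s=sense(); p=s['eef_pos']; print(p,s['gripper_width'],s['grasp_force'])
c=cam("wrist"); im=save("wrist","q.png",s=1.5); z=p[2]+6
q=proj(c,(p[0],p[1],z)); print(q,blob(im,(40,40,30),(95,255,200),z,c,q,55))
```

```text
[589.31028182 139.43293453  97.32310783] 0.6117193442271469 62.756463289260864
[255.86237311 244.78866043] (array([258.3, 247.6]), array([82. , 96.1]), array([588.5, 137.7, 103.3]))
```

Request:
move_arm(series=[[5,[0.13,0.05,-3],[0,0,0]],[5,[0,0,-2],[0,0,0]],[5,[0,0,-1],[0,0,0]],[5,[0,0,-0.4],[0,0,0]],[5,[0,0,-0.15],[0,0,0]],[5,[0,0,0],[0,0,0]]])

```text
time: 23.08
eef_pos: [591.3, 140.0, 31.8]
tcp_rot: [[0.892, 0.451, 0.001], [0.451, -0.892, 0.0], [0.001, 0.0, -1.0]]
contact_force: [0.6, 0.5, -0.1]
gripper_width: 0.61
grasp_force: 62.8
```

Request:
move_arm(series=[[5,[0,0,-0.1],[0,0,0]],[5,[0,0,-0.06],[0,0,0]],[5,[0,0,0],[0,0,0]]])

```text
time: 23.45
eef_pos: [591.4, 139.9, 31.5]
tcp_rot: [[0.893, 0.451, 0.002], [0.451, -0.893, 0.0], [0.002, 0.0, -1.0]]
contact_force: [-3.6, -1.7, 11.5]
gripper_width: 0.608
grasp_force: 63.9
```

Request:
move_arm(series=[[6.8,[0,0,0.05],[0,0,0]],[6.8,[0,0,0],[0,0,0]],[6.8,[0,0,1.5],[0,0,0]],[8.5,[0,0,5],[0,0,0]],[8.5,[0,0,2],[0,0,0]],[8.5,[0,0,0],[0,0,0]],[8.5,[0,0,0],[0,0,0]]])

```text
time: 24.32
eef_pos: [590.2, 139.7, 114.7]
tcp_rot: [[0.893, 0.451, -0.001], [0.451, -0.893, -0.0], [-0.001, -0.0, -1.0]]
contact_force: [0.4, 0.8, -0.7]
gripper_width: 0.997
grasp_force: 0.0
```

Run:
```python
from h import *
print(sense()['eef_pos'])
c=cam("wrist"); im=save("wrist","r.png",s=1.5); q=proj(c,(590,139,36)); print(q)
print("green",blob(im,(40,40,30),(95,255,200),35,c,q,55))
# seat rim: grey ring on black; bright-ring pixels between radii
g=cv2.cvtColor(im,cv2.COLOR_RGB2GRAY); pts=[]
q=proj(c,(590.5,139,30))
for a in np.linspace(0,2*np.pi,72,endpoint=False):
    r=np.arange(38,58,.5); xy=q[:,None]+r*np.array([[np.cos(a)],[np.sin(a)]])
    v=cv2.remap(g,xy[0].astype(np.float32)[None],xy[1].astype(np.float32)[None],1)[0].astype(int)
    i=v.argmax(); 
    if 2<i<37 and v[i]<130 and v[i]-min(v[:i].min(),v[i:].min())>20: pts.append(xy[:,i])
pts=np.array(pts,np.float32); e=cv2.fitEllipse(pts); print(len(pts),e, ray(c,*e[0],30).round(1))
```

```text
[590.19772207 139.70803021 114.66518509]
[257.40752164 194.78570965]
green (array([259. , 195.6]), array([58.3, 62.7]), array([589.7, 137.5,  35. ]))
34 ((255.5334014892578, 194.468505859375), (98.16802215576172, 103.39727020263672), 22.58393669128418) [587.9 139.6  30. ]
```

Green sits inside the plate rim. Fetching the small white dish.

Request:
move_arm(series=[[5.2,[-0.7,-3.4,0],[0,0,0]],[5.2,[-1,-4.5,-1.5],[0,0,0]],[5.2,[-1,-4.5,-1],[0,0,0]],[5.2,[-1,-4.5,0],[0,0,0]],[5.2,[0,0,0],[0,0,0]],[5.2,[0,0,0],[0,0,0]]])

```text
time: 25.12
eef_pos: [553.4, -28.9, 89.4]
tcp_rot: [[0.893, 0.45, -0.001], [0.45, -0.893, 0.001], [-0.001, -0.001, -1.0]]
contact_force: [0.9, 0.5, 0.6]
gripper_width: 0.61
grasp_force: 0.0
```

Run:
```python
from h import *
print(sense()['eef_pos'])
c=cam("wrist"); im=save("wrist","s.png",s=1.5); q=proj(c,(553,-29.4,10)); print(q)
print("white",blob(im,(0,0,150),(179,70,255),10,c,q,28))
```

```text
[553.37694135 -28.92316536  89.38319608]
[257.16966843 194.57023907]
white (array([258.1, 196.3]), array([37.8, 41.8]), array([552.1, -30.7,  10. ]))
```

Dish lies on the centre line. Descending and gripping.

Request:
move_arm(series=[[5.2,[-0.08,-0.1,-4],[0,0,0]],[5.2,[0,0,-2.7],[0,0,0]],[5.2,[0,0,-1],[0,0,0]],[5.2,[0,0,-0.5],[0,0,0]],[5.2,[0,0,0],[0,0,0]],[3,[0,0,0],[0,0,0]],[3,[0,0,0],[0,0,0]],[3,[0,0,0],[0,0,0]],[3,[0,0,0],[0,0,0]],[3,[0,0,0],[0,0,0]]])

```text
time: 26.42
eef_pos: [553.8, -30.3, 9.6]
tcp_rot: [[0.893, 0.451, 0.002], [0.451, -0.893, -0.0], [0.002, 0.001, -1.0]]
contact_force: [-1.2, 0.2, 4.9]
gripper_width: 0.366
grasp_force: 58.9
```

Request:
move_arm(series=[[3,[0,0,0.5],[0,0,0]],[3,[0,0,2],[0,0,0]],[3,[0,0,5],[0,0,0]],[3,[0.5,3,1.2],[0,0,0]],[3,[1,4.7,0],[0,0,0]],[3,[1,4.7,0],[0,0,0]],[3,[1,4.5,0],[0,0,0]],[3,[0,0,0],[0,0,0]],[3,[0,0,0],[0,0,0]]])

```text
time: 27.55
eef_pos: [587.7, 138.4, 95.3]
tcp_rot: [[0.892, 0.452, -0.0], [0.452, -0.892, -0.0], [-0.0, 0.0, -1.0]]
contact_force: [0.6, -0.7, -1.2]
gripper_width: 0.364
grasp_force: 59.5
```

Run:
```python
from h import *
s=sense(); p=s['eef_pos']; print(p,s['gripper_width'],s['grasp_force'])
c=cam("wrist"); im=save("wrist","t.png",s=1.5); q=proj(c,(p[0],p[1],p[2]+1)); print(q)
for v in(110,130,150): print("white",blob(im,(0,0,v),(179,60,255),p[2]+1,c,q,36))
print("green",blob(im,(40,40,30),(95,255,200),35,c,proj(c,(589.7,137.5,35)),55))
```

```text
[587.68197161 138.41035348  95.34220572] 0.3644168462086732 59.50573146343231
[255.95375908 240.34107427]
white (array([254. , 241.7]), array([67.4, 71.9]), array([586.5, 139. ,  96.3]))
white (array([253.3, 242.7]), array([64.8, 72.9]), array([585.9, 139. ,  96.3]))
white (array([253.7, 243.1]), array([63.9, 72.4]), array([585.8, 138.8,  96.3]))
green (array([259.2, 199.9]), array([62.8, 68.8]), array([589.9, 137.4,  35. ]))
```

Request:
move_arm(series=[[3,[0.25,-0.08,-2],[0,0,0]],[3,[0,0,-1.5],[0,0,0]],[3,[0,0,-0.7],[0,0,0]],[3,[0,0,-0.3],[0,0,0]],[3,[0,0,0],[0,0,0]]])

```text
time: 28.22
eef_pos: [590.6, 137.9, 50.2]
tcp_rot: [[0.893, 0.451, -0.0], [0.451, -0.893, 0.0], [-0.0, -0.0, -1.0]]
contact_force: [0.3, -0.3, 0.2]
gripper_width: 0.368
grasp_force: 59.5
```

Request:
move_arm(series=[[3,[0,0,-0.1],[0,0,0]],[3,[0,0,-0.06],[0,0,0]],[3,[0,0,0],[0,0,0]]])

```text
time: 28.6
eef_pos: [590.6, 138.1, 48.7]
tcp_rot: [[0.892, 0.451, 0.0], [0.451, -0.892, 0.0], [0.0, -0.0, -1.0]]
contact_force: [-0.3, -0.0, -0.3]
gripper_width: 0.365
grasp_force: 59.5
```

Request:
move_arm(series=[[3,[0,0,-0.06],[0,0,0]],[3,[0,0,-0.04],[0,0,0]],[3,[0,0,0],[0,0,0]]])

```text
time: 28.98
eef_pos: [590.6, 138.1, 48.5]
tcp_rot: [[0.893, 0.451, 0.0], [0.451, -0.893, 0.0], [0.0, 0.0, -1.0]]
contact_force: [-2.5, 0.0, 7.6]
gripper_width: 0.365
grasp_force: 60.4
```

Contact at exactly the lid height. Releasing and checking.

Request:
move_arm(series=[[5.2,[0,0,0],[0,0,0]],[5.2,[0,0,0],[0,0,0]],[5.2,[0,0,1.5],[0,0,0]],[8.5,[0,0,4],[0,0,0]],[8.5,[0,0,1.5],[0,0,0]],[8.5,[0,0,0],[0,0,0]],[8.5,[0,0,0],[0,0,0]]])

```text
time: 29.85
eef_pos: [589.7, 137.9, 116.7]
tcp_rot: [[0.893, 0.451, -0.002], [0.451, -0.893, -0.0], [-0.001, -0.001, -1.0]]
contact_force: [-1.0, 0.7, -0.0]
gripper_width: 0.995
grasp_force: 0.0
```

Run:
```python
from h import *
print(sense()['eef_pos'])
c=cam("wrist"); im=save("wrist","u.png",s=1.5); q=proj(c,(590,138,49)); print(q)
for v in(110,130): print("white",blob(im,(0,0,v),(179,60,255),49,c,q,24))
print("green",blob(im,(40,40,30),(95,255,200),35,c,proj(c,(589.7,137.5,35)),45))
```

```text
[589.72265549 137.87811903 116.74177911]
[256.67044832 198.20040106]
white (array([257.4, 199.5]), array([43.3, 46.7]), array([589.3, 137.1,  49. ]))
white (array([258.4, 199.1]), array([41.8, 43.4]), array([590. , 136.6,  49. ]))
green (array([257.1, 192.8]), array([57.4, 62.4]), array([590. , 137.7,  35. ]))
```

Request:
move_arm(series=[[6.8,[0,-4,0],[0,0,0]],[6.8,[-0.4,-5.5,0],[0,0,0]],[6.8,[-0.5,-5.5,0],[0,0,0]],[6.8,[-0.5,-5.5,-1.2],[0,0,0]],[6.8,[-0.4,-5.2,-1],[0,0,0]],[6.8,[0,0,0],[0,0,0]],[6.8,[0,0,0],[0,0,0]]])

```text
time: 30.78
eef_pos: [571.7, -118.6, 94.6]
tcp_rot: [[0.893, 0.45, -0.002], [0.45, -0.893, 0.001], [-0.001, -0.002, -1.0]]
contact_force: [-0.3, 0.3, 0.4]
gripper_width: 0.795
grasp_force: 0.0
```

Run:
```python
from h import *
print(sense()['eef_pos'])
c=cam("wrist"); im=save("wrist","v.png",s=1.5); q=proj(c,(568,-121,11)); print(q)
print("amber",blob(im,(5,110,60),(25,255,255),11,c,q,50))
```

```text
[ 571.73574401 -118.59618944   94.57795005]
[257.47247592 197.6691285 ]
amber (array([259.7, 198.5]), array([55.3, 60.7]), array([ 568.1, -122.9,   11. ]))
```

Small dish is centred on the green lid. Grasping amber.

Request:
move_arm(series=[[6.8,[-0.35,-0.37,-4],[0,0,0]],[6.8,[0,0,-3],[0,0,0]],[6.8,[0,0,-1.2],[0,0,0]],[6.8,[0,0,-0.6],[0,0,0]],[6.8,[0,0,-0.15],[0,0,0]],[6.8,[0,0,0],[0,0,0]],[5,[0,0,0],[0,0,0]],[5,[0,0,0],[0,0,0]],[5,[0,0,0],[0,0,0]],[5,[0,0,0],[0,0,0]]])

```text
time: 32.08
eef_pos: [569.7, -122.9, 7.6]
tcp_rot: [[0.893, 0.451, 0.002], [0.451, -0.893, -0.0], [0.001, 0.001, -1.0]]
contact_force: [-1.4, -0.1, 8.9]
gripper_width: 0.611
grasp_force: 60.9
```

Request:
move_arm(series=[[5,[0,0,0.5],[0,0,0]],[5,[0,0,2],[0,0,0]],[5,[0,0,5],[0,0,0]],[5,[-0.5,2.5,2.5],[0,0,0]],[5,[-1.15,5.2,0],[0,0,0]],[5,[-1.15,5.2,0],[0,0,0]],[5,[-1.15,5.2,0],[0,0,0]],[5,[-1.15,5.2,0],[0,0,0]],[5,[-1.15,5.2,0],[0,0,0]],[5,[-1.15,5.2,0],[0,0,0]],[5,[-1.15,5.2,0],[0,0,0]],[5,[-1.15,5.2,0],[0,0,0]]])

```text
time: 33.58
eef_pos: [471.7, 320.0, 106.6]
tcp_rot: [[0.893, 0.451, 0.001], [0.451, -0.893, 0.0], [0.001, 0.0, -1.0]]
contact_force: [-0.0, 0.3, 0.0]
gripper_width: 0.606
grasp_force: 62.7
```

Request:
move_arm(series=[[5,[-1.1,4.6,0],[0,0,0]],[5,[-0.45,2,0],[0,0,0]],[5,[0,0,-1],[0,0,0]],[5,[0,0,0],[0,0,0]],[5,[0,0,0],[0,0,0]]])

```text
time: 34.2
eef_pos: [456.7, 382.7, 95.8]
tcp_rot: [[0.893, 0.449, -0.001], [0.449, -0.893, -0.001], [-0.001, 0.0, -1.0]]
contact_force: [0.3, -0.2, -0.7]
gripper_width: 0.605
grasp_force: 62.8
```

Run:
```python
from h import *
s=sense(); p=s['eef_pos']; print(p)
c=cam("wrist"); im=save("wrist","w.png",s=1.5); z=p[2]+6
print("amber",blob(im,(5,110,60),(25,255,255),z,c,proj(c,(p[0],p[1],z)),55))
```

```text
[456.71314512 382.66365759  95.75949442]
amber (array([258.5, 245.7]), array([81.8, 95.5]), array([456.9, 381.3, 101.8]))
```

Request:
move_arm(series=[[5,[0,0.2,-3],[0,0,0]],[5,[0,0,-2],[0,0,0]],[5,[0,0,-1],[0,0,0]],[5,[0,0,-0.4],[0,0,0]],[5,[0,0,-0.15],[0,0,0]],[5,[0,0,0],[0,0,0]]])

```text
time: 35.0
eef_pos: [457.0, 386.5, 31.1]
tcp_rot: [[0.893, 0.451, 0.001], [0.451, -0.893, 0.001], [0.001, -0.0, -1.0]]
contact_force: [0.3, 0.2, -0.6]
gripper_width: 0.607
grasp_force: 62.8
```

Request:
move_arm(series=[[5,[0,0,-0.08],[0,0,0]],[5,[0,0,-0.04],[0,0,0]],[5,[0,0,0],[0,0,0]]])

```text
time: 35.38
eef_pos: [456.6, 386.3, 29.5]
tcp_rot: [[0.893, 0.451, 0.0], [0.451, -0.893, 0.0], [0.0, -0.0, -1.0]]
contact_force: [-0.5, -0.0, -1.0]
gripper_width: 0.607
grasp_force: 62.8
```

Request:
move_arm(series=[[5,[0,-0.1,-0.06],[0,0,0]],[5,[0,0,-0.05],[0,0,0]],[5,[0,0,0],[0,0,0]]])

```text
time: 35.75
eef_pos: [456.6, 385.2, 28.6]
tcp_rot: [[0.893, 0.451, 0.0], [0.451, -0.893, 0.0], [0.0, 0.0, -1.0]]
contact_force: [-1.1, -1.6, 4.9]
gripper_width: 0.609
grasp_force: 63.3
```

Request:
move_arm(series=[[6.8,[0,0,0],[0,0,0]],[6.8,[0,0,0],[0,0,0]],[6.8,[0,0,1.5],[0,0,0]],[8.5,[0,0,5],[0,0,0]],[8.5,[0,0,4],[0,0,0]],[8.5,[0,0,4],[0,0,0]],[8.5,[0,0,0],[0,0,0]],[8.5,[0,0,0],[0,0,0]]])

```text
time: 36.75
eef_pos: [456.2, 385.1, 173.5]
tcp_rot: [[0.893, 0.451, 0.0], [0.451, -0.893, 0.0], [0.0, -0.0, -1.0]]
contact_force: [-0.1, -0.5, -1.1]
gripper_width: 0.995
grasp_force: 0.0
```

Run:
```python
from h import *
print(sense()['eef_pos'])
c=cam("wrist"); im=save("wrist","x.png"); q=proj(c,(456.6,385,32))
print("amber",blob(im,(5,110,60),(25,255,255),32,c,q,45))
sd=snapshot("side"); sc=cam("side"); x,y=q.astype(int)
a=cv2.resize(im[y-60:y+60,x-65:x+65],(400,369)); b=cv2.resize(sd[100:360,180:340],(400,650))
b=cv2.resize(sd[100:350,180:340],(384,600)); a=np.vstack([a,np.zeros((231,400,3),np.uint8)])
cv2.imwrite("pics/fin.png",cv2.cvtColor(np.hstack([a,b]),cv2.COLOR_RGB2BGR))
```

```text
[456.24099165 385.11069561 173.47924056]
amber (array([258.5, 175.9]), array([45.9, 48.5]), array([456.1, 383.4,  32. ]))
```

View pics/fin.png

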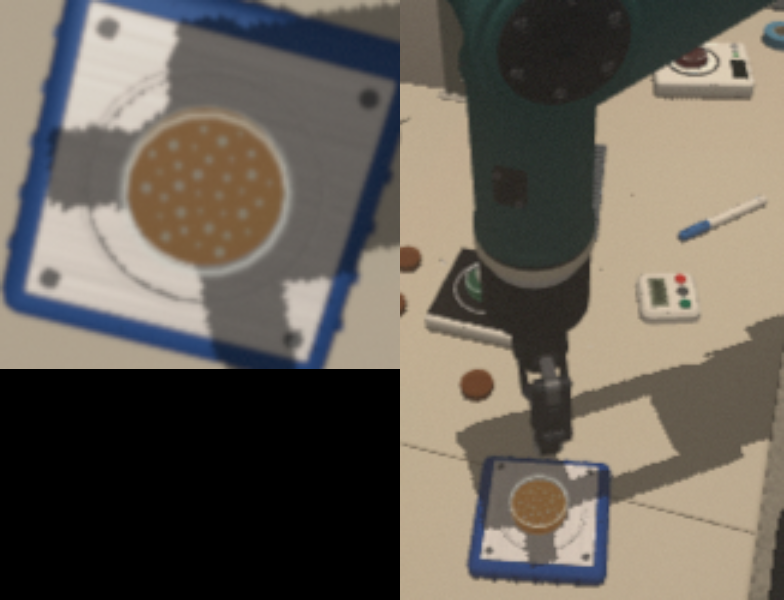

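Amber at (207,190) is inside the cold-block rim. Red is on the stage at (692,60), green on the plate at (480,285), and the marker and timer are undisturbed. The gripper is clear, so I'm handing in.

```bash
python3 -c "
from cell import close_job
print(close_job())"
```

```text
the job is handed in; nothing more can be done
None
```

The job is handed in after about 37 s of the 136 s: red is on the counting stage, amber on the cold block, green on the warming plate with the small white dish on its lid, and the marker and timer look undisturbed; the hand-in gave no verdict.

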